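# Make up the mixing kit and the press kit

## Task

Make up two workshop kits from the stock on the table. Mixing kit: stand the stone muller in the larger compartment of the white tray and the squat jar in the smaller one. Press kit, on the wooden base: lower the metal plate over the four posts until it lies flat on the board, then the plywood plate, grip bar up, over the posts flat on top of it, and stand the tall jar in the ring; leave the white bowl where it is.

Things in the scene. Friction and masses are not known exactly. Their poses are not given: they have to be found in the camera images.
- tray: White plastic tray, fixed, 210 (its x) x 100 mm, rim 14 mm above the table, floor and walls 4 mm thick. Origin: centre of its underside; z up. A low wall at x = -18 mm makes two compartments, both 92 mm wide inside: the larger 117 mm long (centre x = +42.5 mm, y = 0), the smaller 81 mm long (centre x = -60.5 mm, y = 0).
- press: Dark wooden base board, fixed, 200 (its x) x 100 x 15 mm. Origin: centre of its underside; z up. Four steel posts, 8 mm thick, rise 38 mm above the board at x = -73 and +3, y = -18 and +18 mm (middle of the four: x = -35, y = 0); their top 9 mm taper to 2 mm. At x = +65 mm, y = 0 is a low steel ring for the tall jar, 54 mm inside, 62 mm outside, 8 mm high; the jar stands on the board.
- plate_low_c (a point): Plain bare-metal plate, 100 (its x) x 60 x 12 mm, about 0.15 kg, with four through holes of 13 mm at x = +-38, y = +-18 mm, lying flat on the table. The point is its centre, 6 mm above its underside; z up. Same after a half turn.
- plate_top_c (a point): Plywood plate, 100 (its x) x 60 x 10 mm, about 0.08 kg, with four through holes of 13 mm at x = +-38, y = +-18 mm and at its middle a wooden grip bar 44 long (x), 16 wide (y), 24 mm high: 34 mm high in all. It lies flat, bar up. The point is on its centre line 17 mm above its underside, in the bar; z up. Same after a half turn.
- muller_c (a point): Pale stone paint muller, round: a 64 mm diameter foot, a waist 28 mm across at 40 mm height, and a handle knob 32 to 36 mm across from 58 to 76 mm height; 85 mm high. It stands upright. The point is on its axis, half-way up (42.5 mm above its underside). About 0.30 kg.
- jar_squat_c (a point): Squat amber glass jar with a metal lid, straight cylinder 52 mm in diameter, 48 mm high, standing upright. The point is its centre, 24 mm above its underside. About 0.13 kg.
- jar_tall_c (a point): Tall, slimmer amber glass jar with a metal lid, straight cylinder 40 mm in diameter, 76 mm high, standing upright. The point is its centre, 38 mm above its underside. About 0.12 kg.
- bowl_c (a point): White ceramic bowl, 84 mm across the rim, 40 mm high, standing among the stock; not part of either kit and to be left in its place. The point is on its axis, 20 mm above its underside.
There are look-alikes about, which are no part of the job. Of the things shaped like the part that bears plate_top_c, the wooden one is meant.

How it is judged:
By the outcome, as a careful person would: the job done as asked, in the order asked, and still so for the second after the job is handed in, with the robot touching nothing.
It also fails if it takes over 125 s, if anything falls off the work surface, if the arm or the gripper's body presses on something with over 40 N, if the wrist force passes 120 N, or if a joint passes its speed limit or range.

## Robot

A 6-joint arm with a two-finger parallel gripper is mounted at the origin on the work surface. World frame = base frame: x ahead of the robot, y to its left, z up, the work surface at z = 0. Lengths are in m, angles in degrees, forces in N, time in s.
With the tool pointing down it reaches from about 0.3 to 0.75 m from the base axis. Payload 8.5 kg.
Tool frame: the origin (TCP) lies at the very end of the fingers, on their centre line; the grasp point (between the pads) lies 19 mm behind it; z points along the fingers, y is the line along which they close (so a half turn about z gives the same grasp; the last joint's range is limited). The gripper opens to 85 mm and grips with 20 to 120 N. Pads are 22 mm wide; open, the fingers measure 114 mm over their backs; the gripper's body (76 mm by 85 mm) begins 54 mm behind the grasp point. The pads swing forward as they close: fully open they stand 13 mm farther back than shut.
Start: joints at [61.347, 21.807, 74.336, -0, 83.858, -12.336], TCP at [0.155, 0.528, 0.231] pointing down, gripper open.
Joint ranges: [-178.18, 178.18], [-50.72, 133.34], [12.68, 142.11], [-81.47, 261.47], [9.98, 163.14], [-165.26, 165.26]. Speed limits (degrees/s): [136.94, 136.94, 180, 180, 180, 180].

## Interface

Orientations are given as a 3x3 rotation matrix whose columns are the frame's x, y, z axes.
In Python, from rig import env gives the robot as it stands.
- The arm moves only by the tool move_arm, never from a script. Its argument "plan" is a list of rows, each a list of 7 numbers: the turn, a rotation vector about the tool's x, y, z in degrees, then the shift along the tool's x, y, z in cm, then the gripper command: -1 is shut, 1 is fully open, values between are in proportion. In form: [[ax, ay, az, tx, ty, tz, jaw], ...]. A call has 1 to 5 rows; each row is the pose to reach, as a shift and turn from the pose commanded when the call began, along the tool's axes at that moment; what a row does not reach only later rows make up. A row lasts 1/10 s, in which the tool goes at most 50 mm and 8.59 degrees, less where a joint would pass 70% of its speed; a pose out of reach is approached as far as the arm can. A call with a gripper value outside its range is refused whole. The fingers move at their own pace and stop on an object; "squeeze" is the grip in N (left out, the last holds). Time passes only in rows, so rows that repeat a pose let the fingers close. It gives the time, the measured TCP pose, the force, the opening and the grip force at its end, in the units of the state.
- env.observe(): the state, without advancing time (a new reading comes with each control period).
- env.get_image(name): name is "scene" or "top"; returns a dict with "color" (384x512x3 uint8, red, green, blue), "fov_y" (degrees; the focal length in pixels is half the picture's height over the tangent of half this angle, whatever the lens; pixels are square), "cx", "cy" (the principal point, pixels), "R" (3x3) and "t" (3): a world point X has camera coordinates R X + t. Camera axes: x right, y down, z forward; pixel columns grow to the right and rows downward; lengths in m; the calibration is good to about 2 mm. A picture is of the moment at which its call begins. There is no depth.
- env.close_job(): hands the job in; it is judged then, once.
Trained networks look in a picture, given as the dict that the camera call returned (one of the last four; its "shot" number tells which), for a name from the list of things; names that differ only in an ending like _2 or _b are one class to them, and where a whole thing is asked for, a point or a joint stands for the part that bears it (a point fixed in the world has none). Each returns a list of dicts, best first, with "conf" (0 to 1); they miss things now and then, are a little off and sometimes report something else, mostly with a low value. They report only what shows in the picture. A call takes as long as a camera call. They do not tell look-alikes from the thing itself.
- env.outline_of(target, picture): "mask" (384x512 bool, what is visible of it) and "bbox" ([centre column, centre row, width, height] in pixels, round what is visible of it).
- env.tip_of(target, picture): "pixel" ([column, row] in pixels: a listed point, or the origin of a listed thing).
The state is a dict: "time_s": time; "q": joint angles; "qvel": joint speeds; "joint_efforts": joint torques, N m; "position": TCP position; "tool_rot": TCP orientation; "ft_force": force on the tool from outside, world axes, zero at the start; "wrist_torque": the same for the moment, N m; "grip_width": finger opening in m; "gripper_force": force on a finger pad.
Only numpy, scipy, OpenCV 4.12 (cv2) and the standard library are available. Lean on these libraries where they do the work, as an engineer would, in place of code of your own. Each camera call takes 0.05 s, during which the arm holds its last target. There are 200 camera calls.

## Working session

There is one attempt and no reset: what is moved stays moved. The work goes in short steps, Python scripts to look and compute and a tool call to move; the robot and the scene stay as the last step left them, time stands still between calls to the robot, and variables do not carry over. Pictures are saved under pics/ and viewed, at most 14 in all, crops included, and the job is handed in when it is done.

Besides the shell and the picture viewer there is one more tool, called after "Request:" as name(argument=value, ...) on one line, values as JSON. move_arm: Moves the arm, as the interface text tells. Its arguments: {"type":"object","properties":{"plan":{"type":"array"},"squeeze":{"type":"number"}},"required":["plan"]}

```bash
mkdir -p pics; ls; cat > h.py <<'E'
import numpy as np, cv2
from rig import env
def f(p): return 192/np.tan(np.radians(p["fov_y"])/2)
def ray(p,px):
    R=np.array(p["R"]);t=np.array(p["t"])
    d=R.T@np.array([(px[0]-p["cx"])/f(p),(px[1]-p["cy"])/f(p),1.]);return -R.T@t,d
def at(p,px,z):
    c,d=ray(p,px);return c+d*(z-c[2])/d[2]
def proj(p,X):
    c=np.array(p["R"])@np.array(X)+np.array(p["t"]);return c[:2]/c[2]*f(p)+[p["cx"],p["cy"]]
def save(p,n,crop=None,s=1):
    im=p["color"][...,::-1]
    if crop: a,b,c,d=crop; im=im[b:d,a:c]
    cv2.imwrite("pics/"+n,cv2.resize(im,None,fx=s,fy=s,interpolation=cv2.INTER_CUBIC))
E
python3 - <<'E'
from h import *
T=dict(tray=0,press=0,plate_low_c=.006,plate_top_c=.017,muller_c=.0425,jar_squat_c=.024,jar_tall_c=.038,bowl_c=.02)
for n in("top","scene"):
    p=env.get_image(n);save(p,n+"0.png",None,1.5)
    print(n,"cam",ray(p,[256,192])[0].round(3),p["fov_y"])
    for k,z in T.items():
        print(k,[(round(r["conf"],2),np.round(r["pixel"]).tolist(),at(p,r["pixel"],z)[:2].round(4).tolist()) for r in env.tip_of(k,p)[:4]])
print(env.observe())
E
```

```text
pics
top cam [ 0.407 -0.009  1.145] 50.49612161221865
tray [(0.81, [323.0, 135.0], [0.6108, -0.234])]
press [(0.84, [157.0, 131.0], [0.6238, 0.2361])]
plate_low_c [(0.73, [242.0, 128.0], [0.6286, -0.0046]), (0.27, [116.0, 210.0], [0.4023, 0.3467])]
plate_top_c [(0.91, [293.0, 238.0], [0.3207, -0.1446]), (0.63, [358.0, 255.0], [0.2735, -0.3223]), (0.56, [297.0, 181.0], [0.4781, -0.1561])]
muller_c [(0.75, [116.0, 209.0], [0.4032, 0.3359])]
jar_squat_c [(0.91, [358.0, 198.0], [0.4302, -0.3237])]
jar_tall_c [(0.61, [182.0, 187.0], [0.4623, 0.1578])]
bowl_c [(0.63, [242.0, 174.0], [0.4969, -0.005])]
scene cam [ 1.247 -0.293  0.66 ] 53.76545743688158
tray [(0.66, [187.0, 259.0], [0.6169, -0.2307]), (0.4, [201.0, 208.0], [0.4414, -0.157])]
press [(0.78, [359.0, 217.0], [0.6211, 0.2316])]
plate_low_c [(0.62, [282.0, 236.0], [0.625, 0.0056])]
plate_top_c [(0.73, [192.0, 176.0], [0.3098, -0.1505]), (0.65, [200.0, 207.0], [0.4599, -0.1619]), (0.56, [130.0, 181.0], [0.2726, -0.3268]), (0.2, [265.0, 200.0], [0.4887, 0.0138])]
muller_c [(0.78, [356.0, 156.0], [0.4079, 0.3462])]
jar_squat_c [(0.55
[... 247 characters left out ...]
8573271e+01, -1.23362588e+01]), 'qvel': array([-0.11919869, -0.00276642,  0.04119393, -0.00903082, -0.0297261 ,
       -0.08920587]), 'joint_efforts': array([-4.25133894e-04, -4.48325622e+01, -2.31452751e+01, -1.59801598e-04,
        6.25527955e-04,  3.56949617e-07]), 'position': array([0.1545286 , 0.52781429, 0.23132436]), 'tool_rot': array([[-9.59717271e-01,  2.80967542e-01,  1.18873339e-05],
       [ 2.80967542e-01,  9.59717271e-01, -8.78555423e-06],
       [-1.38769353e-05, -5.09169314e-06, -1.00000000e+00]]), 'ft_force': array([ 0.95375107, -0.55050283, -0.30374961]), 'wrist_torque': array([-0.0263424 , -0.02155233, -0.0192216 ]), 'gripper_force': 0.0, 'grip_width': 0.08534956282542158}
```

View both.

View pics/top0.png

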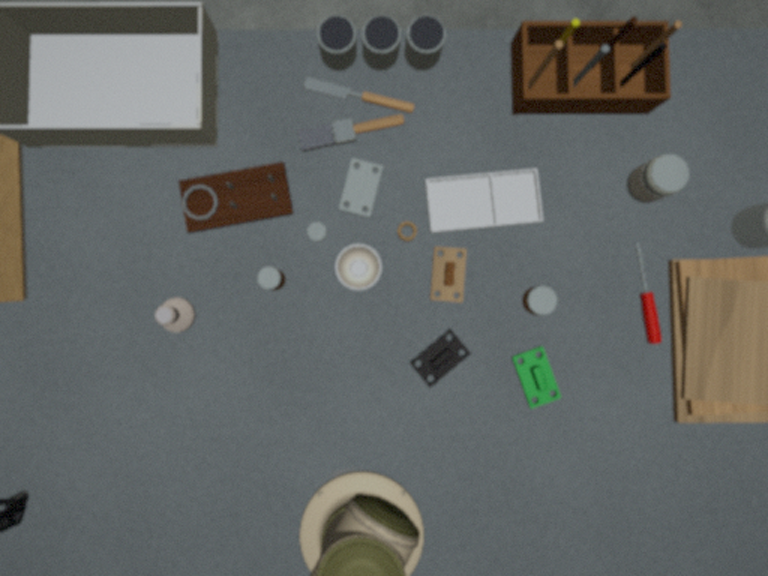

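View pics/scene0.png

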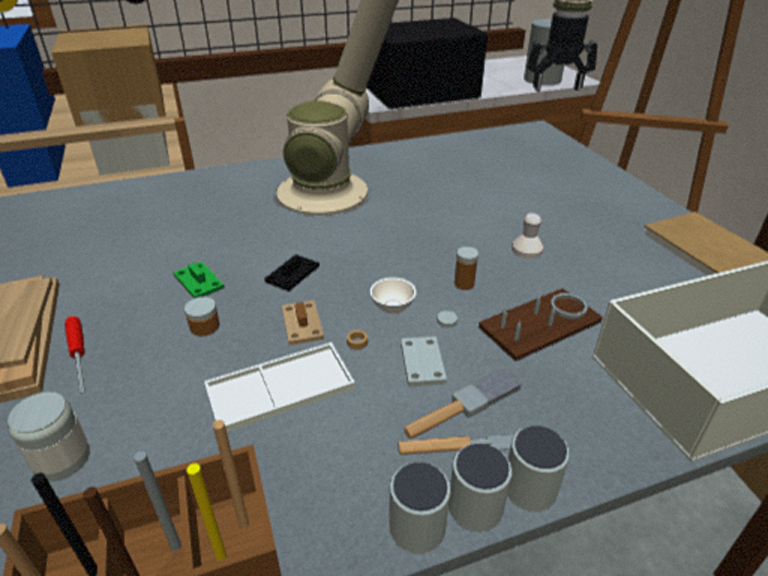

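```bash
cat > fit.py <<'E'
from h import *
from scipy.optimize import minimize
def cyl(r,z0,z1,x=0,y=0,r1=None):
    a=np.linspace(0,2*np.pi,32,endpoint=False);r1=r if r1 is None else r1
    return np.vstack([np.c_[x+r*np.cos(a),y+r*np.sin(a),0*a+z0],np.c_[x+r1*np.cos(a),y+r1*np.sin(a),0*a+z1]])
def box(lx,ly,z0,z1): return np.array([[x,y,z] for x in(-lx/2,lx/2) for y in(-ly/2,ly/2) for z in(z0,z1)])
M=dict(tray=[box(.21,.1,0,.014)],press=[box(.2,.1,0,.015),cyl(.031,.015,.023,.065)],
 plate_low_c=[box(.1,.06,0,.012)],plate_top_c=[box(.1,.06,0,.01),box(.044,.016,.01,.034)],
 muller_c=[cyl(.032,0,.015),cyl(.032,.015,.04,r1=.014),cyl(.014,.04,.058,r1=.016),cyl(.018,.06,.085,r1=.014)],
 jar_squat_c=[cyl(.026,0,.048)],jar_tall_c=[cyl(.02,0,.076)])
S=8
def render(p,parts,v,off,n):
    m=np.zeros((n[1],n[0]),np.uint8);c,s=np.cos(v[2]),np.sin(v[2])
    R=np.array(p["R"]);t=np.array(p["t"])
    for P in parts:
        X=np.c_[v[0]+c*P[:,0]-s*P[:,1],v[1]+s*P[:,0]+c*P[:,1],P[:,2]]@R.T+t
        u=X[:,:2]/X[:,2:]*f(p)+[p["cx"],p["cy"]]
        u=(u+.5-off)*S
        cv2.fillConvexPoly(m,cv2.convexHull(np.round(u*16).astype(np.int32)),1,cv2.LINE_8,4)
    return m
def fit(name,views,v0,yaw=True,z=0):
    parts=[P+[0,0,z] for P in M[name]]
    L=[]
    for p,mask in views:
        ys,xs=np.nonzero(mask);o=np.array([xs.min()-6,ys.min()-6]);e=np.array([xs.max()+7,ys.max()+7])
        o=np.maximum(o,0)
        g=mask[o[1]:e[1],o[0]:e[0]].astype(np.float32)
        L.append((p,o,g))
    def cost(w):
        v=[w[0],w[1],w[2] if yaw else 0];r=0
        for p,o,g in L:
            m=render(p,parts,v,o,(g.shape[1]*S,g.shape[0]*S)).astype(np.float32)
            m=cv2.resize(m,(g.shape[1],g.shape[0]),interpolation=cv2.INTER_AREA)
            r+=np.abs(m-g).sum()/g.sum()
        return r
    x0=np.array(v0,float)
    sim=np.vstack([x0]+[x0+d for d in([.008,0,0],[0,.008,0],[0,0,.15])])
    r=minimize(cost,x0,method="Nelder-Mead",options=dict(initial_simplex=sim,xatol=1e-5,fatol=1e-5))
    return r.x,r.fun
def outl(k,p,px):
    best=[o for o in env.outline_of(k,p) if np.hypot(*(np.array(o["bbox"][:2])-px))<12]
    return best[0]["mask"] if best else None
E
python3 - <<'E'
from fit import *
V0=dict(tray=(.611,-.233,1.62),press=(.622,.235,1.72),plate_low_c=(.627,-.003,-.25),plate_top_c=(.475,-.157,.05),muller_c=(.405,.342,0),jar_squat_c=(.43,-.328,0),jar_tall_c=(.467,.156,0))
P={n:env.get_image(n) for n in("top","scene")}
import pickle; D={}
for k,v in V0.items():
    W={}
    for n,p in P.items():
        c=proj(p,[v[0],v[1],.02]); m=outl(k,p,c)
        if m is not None: W[n]=(p,m)
    D[k]={n:w[1] for n,w in W.items()}
    for s in [list(W)]+[[n] for n in W]:
        x,fu=fit(k,[W[n] for n in s],v,k[0] not in"mj")
        print(k,s,x[:2].round(4),round(np.degrees(x[2]),1),round(fu,3))
pickle.dump((P,D),open("d.pkl","wb"))
E
```

```text
tray ['top', 'scene'] [ 0.6142 -0.2306] 95.0 0.091
tray ['top'] [ 0.6148 -0.2305] 95.1 0.038
tray ['scene'] [ 0.6135 -0.2308] 94.9 0.049
press ['top'] [0.624  0.2353] 100.5 0.061
press ['top'] [0.624  0.2353] 100.5 0.061
plate_low_c ['top', 'scene'] [ 6.386e-01 -5.000e-04] -15.2 0.195
plate_low_c ['top'] [6.394e-01 6.000e-04] -15.3 0.091
plate_low_c ['scene'] [ 0.6375 -0.0023] -14.9 0.045
plate_top_c ['top', 'scene'] [ 0.4756 -0.163 ] -5.1 0.19
plate_top_c ['top'] [ 0.4763 -0.1621] -5.0 0.093
plate_top_c ['scene'] [ 0.4743 -0.1642] -5.5 0.063
muller_c ['top', 'scene'] [0.4008 0.3405] 6.0 0.277
muller_c ['top'] [0.4026 0.3438] 1.2 0.104
muller_c ['scene'] [0.4005 0.3389] 3.4 0.088
jar_squat_c ['top', 'scene'] [ 0.426  -0.3268] 0.3 0.191
jar_squat_c ['top'] [ 0.4261 -0.3252] 3.1 0.084
jar_squat_c ['scene'] [ 0.4243 -0.328 ] 1.5 0.074
jar_tall_c ['top', 'scene'] [0.4665 0.1603] 0.1 0.223
jar_tall_c ['top'] [0.4673 0.1616] -1.1 0.085
jar_tall_c ['scene'] [0.4653 0.1585] -1.0 0.087
```

```bash
python3 - <<'E'
from fit import *
import pickle
P,D=pickle.load(open("d.pkl","rb"))
def tr(v,x,y,z): c,s=np.cos(np.radians(v[2])),np.sin(np.radians(v[2]));return [v[0]+c*x-s*y,v[1]+s*x+c*y,z]
pr=(.624,.2353,100.5);pl=(.6386,-.0005,-15.2);pt=(.4756,-.163,-5.1)
rows=[]
for n in P:
    p=P[n];row=[]
    for v,pts in((pr,[tr(pr,x,y,z) for x in(-.073,.003) for y in(-.018,.018) for z in(.015,.053)]+[tr(pr,.065+.029*np.cos(a),.029*np.sin(a),.023) for a in np.arange(0,6.28,.7)]+[tr(pr,x,y,.015) for x in(-.1,.1) for y in (-.05,.05)]),
      (pl,[tr(pl,x,y,.012) for x in(-.038,.038) for y in(-.018,.018)]),(pt,[tr(pt,x,y,.01) for x in(-.038,.038) for y in(-.018,.018)])):
        c=proj(p,tr(v,0,0,.01)).round().astype(int);h=42 if v is pr else 28; s=390//(2*h) if v is pr else 195//(2*h)*1
        s=275/(2*h) if v is pr else 137/h/1
        o=c-h;im=p["color"][o[1]:o[1]+2*h,o[0]:o[0]+2*h,::-1]
        im=cv2.resize(im,(265,265),interpolation=cv2.INTER_CUBIC);k=265/(2*h)
        for X in pts: cv2.circle(im,tuple(((proj(p,X)+.5-o)*k*16).round().astype(int).tolist()),24,(0,255,255),-1,cv2.LINE_AA,4)
        row.append(im)
    rows.append(np.hstack(row))
cv2.imwrite("pics/ov.png",np.vstack(rows))
E
```

```text
(no output)
```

View pics/ov.png

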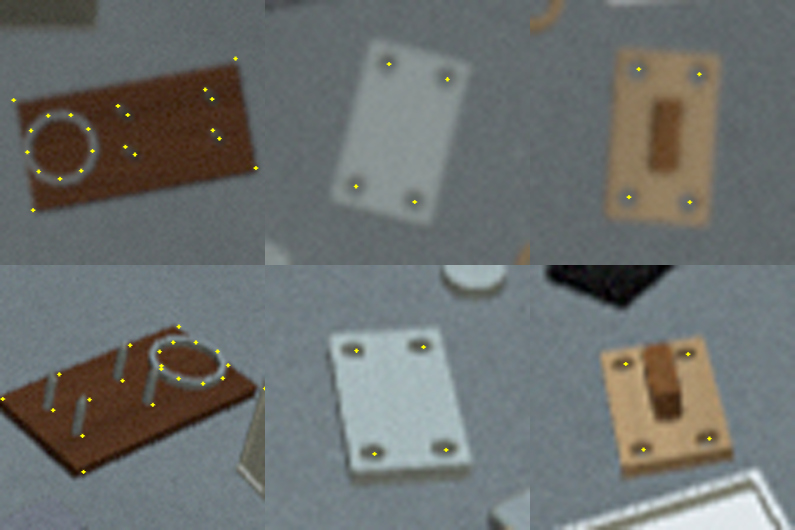

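```bash
python3 - <<'E'
from fit import *
import pickle
P,D=pickle.load(open("d.pkl","rb"))
M["press"]=[box(.2,.1,0,.015)]
W=[]
for n in P:
    p=P[n];c=proj(p,[.624,.2353,.01]).round().astype(int)
    im=p["color"].astype(int);m=((im[...,0]-im[...,2])>18).astype(np.uint8)
    k=np.zeros_like(m);k[c[1]-45:c[1]+45,c[0]-45:c[0]+45]=1;m*=k
    _,l,st,_=cv2.connectedComponentsWithStats(m);i=1+st[1:,4].argmax();m=(l==i).astype(np.uint8)
    h=cv2.convexHull(cv2.findNonZero(m));g=np.zeros_like(m);cv2.fillConvexPoly(g,h,1)
    print(n,st[i],g.sum());W.append((p,g>0))
for s in(W,W[:1],W[1:]):
    x,fu=fit("press",s,(.624,.235,1.74));print(x[:2].round(4),np.degrees(x[2]).round(2),fu.round(3))
# post detection in scene: tips of networks
x,_=fit("press",W,(.624,.235,1.74))
p=P["scene"]
for X in(-.073,.003):
  for Y in(-.018,.018):
    c,s=np.cos(x[2]),np.sin(x[2])
    print([proj(p,[x[0]+c*X-s*Y,x[1]+s*X+c*Y,z]).round(1).tolist() for z in(.015,.053)])
c=proj(p,[.624,.2353,.01]).round().astype(int);print(c)
save(p,"press1.png",(c[0]-48,c[1]-40,c[0]+48,c[1]+32),8)
E
```

```text
top [ 120  109   75   45 1917] 2516
scene [ 320  193   81   47 1554] 2075
[0.6204 0.2345] 100.35 0.132
[0.6223 0.2344] 100.1 0.048
[0.6173 0.2351] 100.46 0.057
[[344.4, 225.6], [346.6, 214.2]]
[[335.2, 217.5], [337.1, 206.2]]
[[366.7, 215.9], [369.4, 204.5]]
[[357.2, 208.3], [359.6, 197.1]]
[362 215]
```

View pics/press1.png

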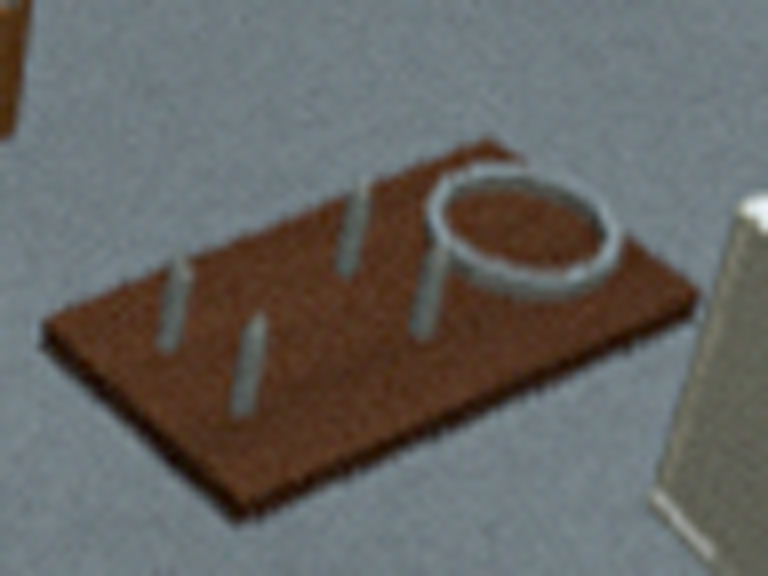

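```bash
cat > w.py <<'E'
import sys,numpy as np
# usage: w.py x,y,z,phi  x,y,z,phi ...   first = start; deltas of each leg in the tool axes at the leg's start (cm, deg)
P=[np.array(list(map(float,a.split(",")))) for a in sys.argv[1:]]
for a,b in zip(P,P[1:]):
    c,s=np.cos(np.radians(a[3])),np.sin(np.radians(a[3]));d=(b-a)*100
    print(b,"az",round(-(b[3]-a[3]),1),"t",np.round([c*d[0]+s*d[1],s*d[0]-c*d[1],-d[2]],2),"len",round(np.linalg.norm(d[:3]),1))
E
python3 w.py .155,.528,.231,163.69 .29,.425,.17,163.69 .401,.340,.11,163.69 .401,.340,.048,163.69 .401,.340,.17,163.69 .49,.12,.17,163.69 .57,-.08,.17,163.69 .6105,-.1883,.1,163.69 .6105,-.1883,.054,163.69 .6105,-.1883,.12,163.69 .52,-.26,.12,163.69 .426,-.3268,.08,163.69 .426,-.3268,.017,163.69 .426,-.3268,.075,163.69 .6195,-.2909,.075,163.69 .6195,-.2909,.023,163.69
```

```text
[  0.29    0.425   0.17  163.69 ] az -0.0 t [-15.85  -6.09   6.1 ] len 18.0
[4.0100e-01 3.4000e-01 1.1000e-01 1.6369e+02] az -0.0 t [-13.04  -5.04   6.  ] len 15.2
[4.0100e-01 3.4000e-01 4.8000e-02 1.6369e+02] az -0.0 t [0.  0.  6.2] len 6.2
[  0.401   0.34    0.17  163.69 ] az -0.0 t [  0.    0.  -12.2] len 12.2
[4.9000e-01 1.2000e-01 1.7000e-01 1.6369e+02] az -0.0 t [-14.72 -18.62  -0.  ] len 23.7
[ 5.7000e-01 -8.0000e-02  1.7000e-01  1.6369e+02] az -0.0 t [-13.29 -16.95  -0.  ] len 21.5
[ 6.1050e-01 -1.8830e-01  1.0000e-01  1.6369e+02] az -0.0 t [-6.93 -9.26  7.  ] len 13.5
[ 6.1050e-01 -1.8830e-01  5.4000e-02  1.6369e+02] az -0.0 t [0.  0.  4.6] len 4.6
[ 6.1050e-01 -1.8830e-01  1.2000e-01  1.6369e+02] az -0.0 t [ 0.   0.  -6.6] len 6.6
[ 5.2000e-01 -2.6000e-01  1.2000e-01  1.6369e+02] az -0.0 t [ 6.67 -9.42 -0.  ] len 11.5
[ 4.2600e-01 -3.2680e-01  8.0000e-02  1.6369e+02] az -0.0 t [ 7.15 -9.05  4.  ] len 12.2
[ 4.2600e-01 -3.2680e-01  1.7000e-02  1.6369e+02] az -0.0 t [0.  0.  6.3] len 6.3
[ 4.2600e-01 -3.2680e-01  7.5000e-02  1.6369e+02] az -0.0 t [ 0.   0.  -5.8] len 5.8
[ 6.1950e-01 -2.9090e-01  7.5000e-02  1.6369e+02] az -0.0 t [-17.56   8.88  -0.  ] len 19.7
[ 6.1950e-01 -2.9090e-01  2.3000e-02  1.6369e+02] az -0.0 t [0.  0.  5.2] len 5.2
```

Request:
move_arm(plan=[[0, 0, 0, -4, -1.5, 1.5, 1], [0, 0, 0, -8, -3.1, 3, 1], [0, 0, 0, -12, -4.6, 4.5, 1], [0, 0, 0, -15.85, -6.1, 6.1, 1], [0, 0, 0, -15.85, -6.1, 6.1, 1]])

```text
time_s: 2.2
position: [0.2922, 0.4219, 0.1685]
tool_rot: [[-0.958, 0.286, -0.002], [0.286, 0.958, -0.003], [0.001, -0.003, -1.0]]
ft_force: [-0.8, 0.9, 0.4]
grip_width: 0.0856
gripper_force: 0.0
```

Request:
move_arm(plan=[[0, 0, 0, -4, -1.5, 1.8, 1], [0, 0, 0, -8, -3.1, 3.6, 1], [0, 0, 0, -13.05, -5.05, 6, 1], [0, 0, 0, -13.05, -5.05, 6, 1], [0, 0, 0, -13.05, -5.05, 6, 1]])

```text
time_s: 2.7
position: [0.401, 0.3392, 0.1099]
tool_rot: [[-0.959, 0.283, -0.001], [0.283, 0.959, -0.0], [0.001, -0.001, -1.0]]
ft_force: [-1.0, -0.2, 0.4]
grip_width: 0.0853
gripper_force: 0.0
```

Request:
move_arm(plan=[[0, 0, 0, 0, 0, 3, 1], [0, 0, 0, 0, 0, 6.2, 1], [0, 0, 0, 0, 0, 6.2, 1], [0, 0, 0, 0, 0, 6.2, -0.6], [0, 0, 0, 0, 0, 6.2, -0.6]], squeeze=60)

```text
time_s: 3.2
position: [0.4009, 0.3407, 0.0502]
tool_rot: [[-0.96, 0.28, 0.003], [0.28, 0.96, 0.002], [-0.002, 0.002, -1.0]]
ft_force: [-0.3, 0.2, 0.2]
grip_width: 0.0591
gripper_force: 0.0
```

Request:
move_arm(plan=[[0, 0, 0, 0, 0, 0, -0.6], [0, 0, 0, 0, 0, 0, -0.6], [0, 0, 0, 0, 0, 0, -0.6], [0, 0, 0, 0, 0, 0, -0.6], [0, 0, 0, 0, 0, 0, -0.6]])

```text
time_s: 3.7
position: [0.401, 0.3403, 0.0499]
tool_rot: [[-0.96, 0.281, 0.002], [0.281, 0.96, 0.002], [-0.002, 0.002, -1.0]]
ft_force: [-2.9, 1.7, 7.2]
grip_width: 0.033
gripper_force: 58.7
```

Request:
move_arm(plan=[[0, 0, 0, 0, 0, -3, -0.6], [0, 0, 0, 0, 0, -6, -0.6], [0, 0, 0, 0, 0, -9, -0.6], [0, 0, 0, 0, 0, -12.2, -0.6], [0, 0, 0, 0, 0, -12.2, -0.6]])

```text
time_s: 4.2
position: [0.4019, 0.3404, 0.1745]
tool_rot: [[-0.96, 0.281, 0.007], [0.281, 0.96, 0.004], [-0.006, 0.006, -1.0]]
ft_force: [0.8, -0.3, -3.6]
grip_width: 0.0329
gripper_force: 60.4
```

Request:
move_arm(plan=[[0, 0, 0, -2, -2.5, 0, -0.6], [0, 0, 0, -5, -6.3, 0, -0.6], [0, 0, 0, -8, -10.1, 0, -0.6], [0, 0, 0, -11, -13.9, 0, -0.6], [0, 0, 0, -14.7, -18.6, 0, -0.6]])

```text
time_s: 4.7
position: [0.4854, 0.1272, 0.1694]
tool_rot: [[-0.96, 0.281, -0.002], [0.281, 0.96, 0.0], [0.002, -0.0, -1.0]]
ft_force: [1.0, -0.1, -3.0]
grip_width: 0.0326
gripper_force: 60.6
```

Request:
move_arm(plan=[[0, 0, 0, -3, -3.8, 0, -0.6], [0, 0, 0, -6, -7.6, 0, -0.6], [0, 0, 0, -9, -11.5, 0, -0.6], [0, 0, 0, -11.5, -14.6, 0, -0.6], [0, 0, 0, -13.3, -17, 0, -0.6]])

```text
time_s: 5.2
position: [0.5657, -0.0741, 0.169]
tool_rot: [[-0.959, 0.283, -0.002], [0.283, 0.959, 0.0], [0.002, -0.0, -1.0]]
ft_force: [0.0, -0.5, -2.3]
grip_width: 0.0326
gripper_force: 60.7
```

Request:
move_arm(plan=[[0, 0, 0, -2.5, -3.4, 2, -0.6], [0, 0, 0, -5, -6.7, 5, -0.6], [0, 0, 0, -6.95, -9.25, 7, -0.6], [0, 0, 0, -6.95, -9.25, 7, -0.6], [0, 0, 0, -6.95, -9.25, 7, -0.6]])

```text
time_s: 5.7
position: [0.6056, -0.18, 0.0986]
tool_rot: [[-0.959, 0.282, -0.003], [0.282, 0.959, 0.002], [0.003, 0.001, -1.0]]
ft_force: [0.1, 0.1, -2.3]
grip_width: 0.0331
gripper_force: 60.8
```

Request:
move_arm(plan=[[0, 0, 0, -0.7, -0.65, 1.5, -0.6], [0, 0, 0, -0.7, -0.65, 3, -0.6], [0, 0, 0, -0.7, -0.65, 4, -0.6], [0, 0, 0, -0.7, -0.65, 4.3, -0.6], [0, 0, 0, -0.7, -0.65, 4.4, -0.6]])

```text
time_s: 6.2
position: [0.6113, -0.1877, 0.0562]
tool_rot: [[-0.96, 0.28, -0.0], [0.28, 0.96, 0.0], [0.0, 0.0, -1.0]]
ft_force: [-0.4, -1.1, -2.7]
grip_width: 0.0323
gripper_force: 60.9
```

Request:
move_arm(plan=[[0, 0, 0, 0, 0, 0.15, -0.6], [0, 0, 0, 0, 0, 0.3, -0.6], [0, 0, 0, 0, 0, 0.3, -0.6]])

```text
time_s: 6.5
position: [0.6115, -0.1882, 0.054]
tool_rot: [[-0.96, 0.281, 0.001], [0.281, 0.96, -0.001], [-0.001, -0.0, -1.0]]
ft_force: [-0.5, 0.9, -0.7]
grip_width: 0.0327
gripper_force: 61.1
```

Request:
move_arm(plan=[[0, 0, 0, 0, 0, 0, 1], [0, 0, 0, 0, 0, 0, 1], [0, 0, 0, 0, 0, 0, 1], [0, 0, 0, 0, 0, -3, 1], [0, 0, 0, 0, 0, -6.6, 1]])

```text
time_s: 7.0
position: [0.6106, -0.1879, 0.1189]
tool_rot: [[-0.96, 0.281, -0.003], [0.281, 0.96, 0.002], [0.003, 0.001, -1.0]]
ft_force: [0.5, -0.9, 0.5]
grip_width: 0.0853
gripper_force: 0.0
```

Request:
move_arm(plan=[[0, 0, 0, 2, -2.8, 0, 1], [0, 0, 0, 4.5, -6.3, 0, 1], [0, 0, 0, 6.65, -9.4, 0, 1], [0, 0, 0, 6.65, -9.4, 0, 1]])

```text
time_s: 7.4
position: [0.5184, -0.2621, 0.1197]
tool_rot: [[-0.959, 0.285, -0.001], [0.285, 0.959, -0.001], [0.0, -0.001, -1.0]]
ft_force: [1.3, -0.9, 0.3]
grip_width: 0.0852
gripper_force: 0.0
```

Request:
move_arm(plan=[[0, 0, 0, 2.3, -3, 1.3, 1], [0, 0, 0, 4.6, -6, 2.6, 1], [0, 0, 0, 7.1, -9, 4, 1], [0, 0, 0, 7.1, -9, 4, 1]])

```text
time_s: 7.8
position: [0.4248, -0.3274, 0.078]
tool_rot: [[-0.959, 0.285, -0.002], [0.285, 0.959, 0.002], [0.003, 0.001, -1.0]]
ft_force: [0.2, 0.7, -0.0]
grip_width: 0.0854
gripper_force: 0.0
```

Request:
move_arm(plan=[[0, 0, 0, 0, 0, 3, 1], [0, 0, 0, 0, 0, 6.1, 1], [0, 0, 0, 0, 0, 6.1, 1], [0, 0, 0, 0, 0, 6.1, 0], [0, 0, 0, 0, 0, 6.1, 0]], squeeze=40)

```text
time_s: 8.3
position: [0.4286, -0.3265, 0.0199]
tool_rot: [[-0.96, 0.28, 0.002], [0.28, 0.96, -0.002], [-0.002, -0.001, -1.0]]
ft_force: [-0.5, 0.4, -0.9]
grip_width: 0.0591
gripper_force: 0.0
```

Request:
move_arm(plan=[[0, 0, 0, 0, 0, 0, 0], [0, 0, 0, 0, 0, 0, 0], [0, 0, 0, 0, 0, 0, 0]])

```text
time_s: 8.6
position: [0.4285, -0.3266, 0.0202]
tool_rot: [[-0.96, 0.281, 0.003], [0.281, 0.96, -0.003], [-0.003, -0.002, -1.0]]
ft_force: [0.0, 1.8, 6.7]
grip_width: 0.0508
gripper_force: 41.5
```

Request:
move_arm(plan=[[0, 0, 0, 0, 0, -3, 0], [0, 0, 0, 0, 0, -5.8, 0], [0, 0, 0, 0, 0, -5.8, 0]])

```text
time_s: 8.9
position: [0.4289, -0.3274, 0.0803]
tool_rot: [[-0.96, 0.281, 0.005], [0.281, 0.96, -0.006], [-0.006, -0.004, -1.0]]
ft_force: [0.0, -0.5, -1.2]
grip_width: 0.0506
gripper_force: 42.6
```

Request:
move_arm(plan=[[0, 0, 0, -3.5, 1.8, 0, 0], [0, 0, 0, -7.5, 3.8, 0, 0], [0, 0, 0, -11.5, 5.8, 0, 0], [0, 0, 0, -15, 7.6, 0, 0], [0, 0, 0, -17.6, 8.9, 0, 0]])

```text
time_s: 9.4
position: [0.6234, -0.2888, 0.0756]
tool_rot: [[-0.96, 0.28, -0.0], [0.28, 0.96, 0.0], [0.0, 0.0, -1.0]]
ft_force: [-0.7, -0.5, -0.5]
grip_width: 0.0512
gripper_force: 42.6
```

Request:
move_arm(plan=[[0, 0, 0, 0.3, -0.3, 2, 0], [0, 0, 0, 0.3, -0.3, 4, 0], [0, 0, 0, 0.3, -0.3, 4.8, 0], [0, 0, 0, 0.3, -0.3, 5.1, 0], [0, 0, 0, 0.3, -0.3, 5.1, 0]])

```text
time_s: 9.9
position: [0.6178, -0.2922, 0.0256]
tool_rot: [[-0.96, 0.281, 0.0], [0.281, 0.96, -0.0], [-0.0, -0.0, -1.0]]
ft_force: [0.9, -0.4, -1.3]
grip_width: 0.0509
gripper_force: 42.7
```

Request:
move_arm(plan=[[0, 0, 0, 0, 0, 0.15, 0], [0, 0, 0, 0, 0, 0.15, 0.6], [0, 0, 0, 0, 0, 0.15, 0.6], [0, 0, 0, 0, 0, 0.15, 0.6], [0, 0, 0, 0, 0, -3, 0.6]])

```text
time_s: 10.4
position: [0.616, -0.291, 0.0519]
tool_rot: [[-0.96, 0.281, -0.006], [0.281, 0.96, 0.005], [0.007, 0.003, -1.0]]
ft_force: [0.2, 0.6, -0.3]
grip_width: 0.0683
gripper_force: 0.0
```

Request:
move_arm(plan=[[0, 0, 0, 0, 0, -3, 0.6], [0, 0, 0, 0, 0, -6, 0.6], [0, 0, 0, 0, 0, -10.5, 0.76], [0, 0, 0, 0, 0, -10.5, 0.76]])

```text
time_s: 10.8
position: [0.6197, -0.2934, 0.1676]
tool_rot: [[-0.96, 0.281, 0.01], [0.281, 0.96, -0.007], [-0.012, -0.004, -1.0]]
ft_force: [-0.3, 0.5, 0.1]
grip_width: 0.0753
gripper_force: 0.0
```

Request:
move_arm(plan=[[0, 0, 0, 0.8, 3.8, 0, 0.76], [0, 0, 0, 1.7, 8, 0, 0.76], [0, 0, 0, 2.6, 12, 0, 0.76], [0, 0, 0, 3.4, 16, 0, 0.76], [0, 0, 0, 4.2, 19.5, 0, 0.76]])

```text
time_s: 11.3
position: [0.6322, -0.0912, 0.1604]
tool_rot: [[-0.96, 0.28, 0.0], [0.28, 0.96, 0.0], [-0.0, 0.0, -1.0]]
ft_force: [-0.0, 1.0, 0.6]
grip_width: 0.0749
gripper_force: 0.0
```

Request:
move_arm(plan=[[0, 0, -1.1, 0.6, 2.7, 2, 0.76], [0, 0, -1.1, 1.3, 6, 5, 0.76], [0, 0, -1.1, 2, 9.1, 7.5, 0.76], [0, 0, -1.1, 2, 9.1, 7.5, 0.76]])

```text
time_s: 11.7
position: [0.6367, 0.0037, 0.0817]
tool_rot: [[-0.966, 0.259, -0.007], [0.259, 0.966, 0.002], [0.007, 0.0, -1.0]]
ft_force: [-0.3, -0.5, -0.7]
grip_width: 0.0755
gripper_force: 0.0
```

```bash
python3 - <<'E'
from fit import *
s=env.observe();print(s["position"],s["tool_rot"][:,0])
ims=[]
for n in("top","scene"):
    p=env.get_image(n);im=p["color"][...,::-1]
    for c,h in((proj(p,[.612,-.235,.03]),48),(proj(p,[.637,0,.02]),40)):
        c=c.round().astype(int);ims.append(cv2.resize(im[max(0,c[1]-h):c[1]+h,c[0]-h:c[0]+h],(290,290),interpolation=cv2.INTER_CUBIC))
cv2.imwrite("pics/c1.png",np.vstack([np.hstack(ims[:2]),np.hstack(ims[2:])]))
E
```

```text
[0.63666846 0.00372835 0.08172034] [-0.96594657  0.2586526   0.00678672]
```

View pics/c1.png

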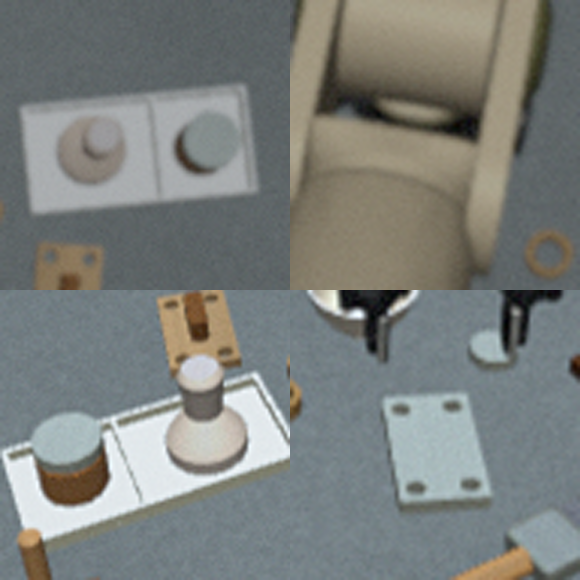

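Request:
move_arm(plan=[[0, 0, 0, -0.3, -0.35, 2, 0.76], [0, 0, 0, -0.3, -0.35, 5, 0.76], [0, 0, 0, -0.3, -0.35, 6.5, 0.76], [0, 0, 0, -0.3, -0.35, 6.5, 0.76]])

```text
time_s: 12.2
position: [0.6401, -0.0057, 0.0193]
tool_rot: [[-0.965, 0.264, -0.002], [0.264, 0.965, 0.0], [0.002, -0.0, -1.0]]
ft_force: [-0.1, -0.4, 0.8]
grip_width: 0.0747
gripper_force: 0.0
```

Request:
move_arm(plan=[[0, 0, 0, 0.2, 0.35, 0.8, 0.76], [0, 0, 0, 0.2, 0.35, 1.4, 0.76], [0, 0, 0, 0.2, 0.35, 1.7, 0.76], [0, 0, 0, 0.2, 0.35, 1.7, 0.76]])

```text
time_s: 12.6
position: [0.6395, -0.0005, 0.0033]
tool_rot: [[-0.965, 0.262, -0.0], [0.262, 0.965, -0.0], [0.0, -0.0, -1.0]]
ft_force: [0.2, 0.7, 0.4]
grip_width: 0.0747
gripper_force: 0.0
```

Close with a bit more depth (−0.002), then check.

Request:
move_arm(plan=[[0, 0, 0, 0, 0, 0.4, 0.76], [0, 0, 0, 0, 0, 0.4, 0.2], [0, 0, 0, 0, 0, 0.4, 0.2], [0, 0, 0, 0, 0, 0.4, 0.2], [0, 0, 0, 0, 0, 0.4, 0.2]], squeeze=50)

```text
time_s: 13.1
position: [0.6397, -0.0005, -0.0004]
tool_rot: [[-0.965, 0.262, 0.001], [0.262, 0.965, -0.0], [-0.001, 0.0, -1.0]]
ft_force: [0.1, -0.4, 2.6]
grip_width: 0.0581
gripper_force: 54.0
```

Request:
move_arm(plan=[[0, 0, 0, 0, 0, -2, 0.2], [0, 0, 0, 0, 0, -5, 0.2], [0, 0, 0, 0, 0, -8, 0.2], [0, 0, 0, 0, 0, -8, 0.2]])

```text
time_s: 13.5
position: [0.6413, -0.0008, 0.0833]
tool_rot: [[-0.965, 0.262, 0.007], [0.262, 0.965, -0.001], [-0.007, 0.001, -1.0]]
ft_force: [0.2, 0.6, -1.7]
grip_width: 0.0583
gripper_force: 54.2
```

Request:
move_arm(plan=[[0, 0, 8, 0.6, 1.9, 0, 0.2], [0, 0, 16, 1.3, 3.8, 0, 0.2], [0, 0, 24, 1.9, 5.7, 0, 0.2], [0, 0, 32, 2.6, 7.6, 0, 0.2], [0, 0, 40, 3.2, 9.5, 0, 0.2]])

```text
time_s: 14.0
position: [0.6329, 0.1004, 0.078]
tool_rot: [[-0.566, 0.825, -0.002], [0.825, 0.566, 0.0], [0.001, -0.002, -1.0]]
ft_force: [-0.0, 0.5, -0.9]
grip_width: 0.0586
gripper_force: 54.2
```

Request:
move_arm(plan=[[0, 0, 8, 2.8, 1.8, 0, 0.2], [0, 0, 16, 5.7, 3.5, 0, 0.2], [0, 0, 24.5, 8.5, 5.3, 0, 0.2], [0, 0, 24.5, 8.5, 5.3, 0, 0.2], [0, 0, 24.5, 8.5, 5.3, 0, 0.2]])

```text
time_s: 14.5
position: [0.6281, 0.2, 0.0781]
tool_rot: [[-0.181, 0.983, -0.002], [0.983, 0.181, -0.001], [-0.0, -0.002, -1.0]]
ft_force: [0.1, -0.7, -1.4]
grip_width: 0.0584
gripper_force: 54.2
```

Request:
move_arm(plan=[[0, 0, 0, 0, 0, 0, 0.2], [0, 0, 0, 0, 0, 0, 0.2]])

```text
time_s: 14.7
position: [0.6288, 0.1985, 0.079]
tool_rot: [[-0.178, 0.984, -0.001], [0.984, 0.178, -0.0], [-0.0, -0.001, -1.0]]
ft_force: [-0.3, -0.3, -1.5]
grip_width: 0.0585
gripper_force: 54.2
```

```bash
python3 - <<'E'
from fit import *
s=env.observe();print(s["position"].round(4),s["tool_rot"].round(3))
for n in("top","scene"):
    p=env.get_image(n);c=proj(p,[.622,.2,.05]).round().astype(int)
    o=(c[0]-48,c[1]-40);print(n,o);save(p,f"d_{n}.png",(o[0],o[1],o[0]+100,o[1]+75),8)
    import pickle;pickle.dump(p,open(f"d_{n}.pkl","wb"))
E
```

```text
[0.6288 0.1985 0.079 ] [[-0.178  0.984 -0.001]
 [ 0.984  0.178 -0.   ]
 [-0.    -0.001 -1.   ]]
top (np.int64(118), np.int64(88))
scene (np.int64(304), np.int64(165))
```

View pics/d_scene.png

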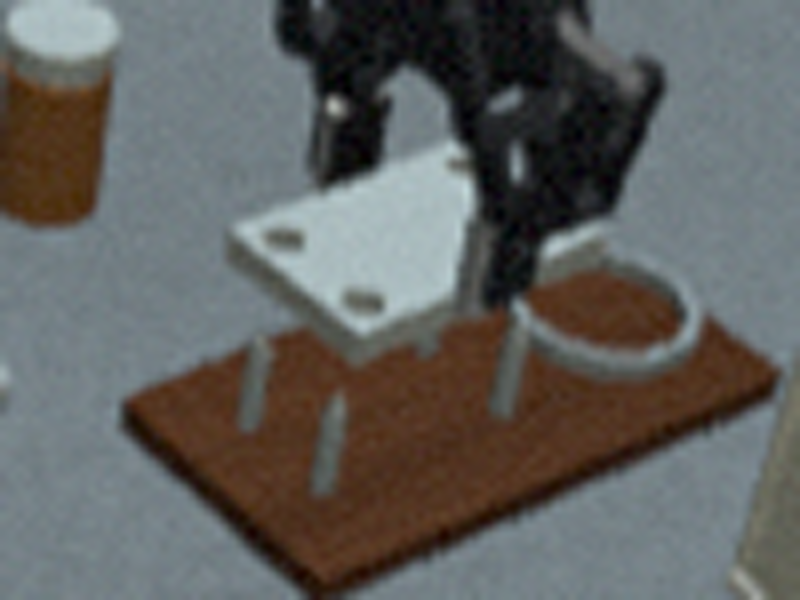

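```bash
python3 - <<'E'
from fit import *
import pickle;p=pickle.load(open("d_scene.pkl","rb"))
cv=lambda u:(304+u[0]/8-.5,165+u[1]/8-.5)
H=[at(p,cv(u),.0914)[:2] for u in((284,238),(363,300))]
T=[at(p,cv(u),.052)[:2] for u in((260,342),(338,397))]
T3=at(p,cv((518,304)),.052)[:2]
B=[at(p,cv(u),.015)[:2] for u in((247,429),(325,492),(503,415))]
print(np.round(H,4),np.round(T,4),T3.round(4),np.round(B,4))
d=np.mean(T,0)-np.mean(H,0);print("shift tip-hole",d.round(4))
for a in(H,T,B[:2]): print(np.hypot(*(a[1]-a[0])), np.degrees(np.arctan2(*(a[1]-a[0])[::-1])))
def tr(v,x,y): c,s=np.cos(v[2]),np.sin(v[2]);return np.array([v[0]+c*x-s*y,v[1]+s*x+c*y])
pl=(.6288,.1985,np.radians(100.3));print("plate holes exp",tr(pl,-.038,-.018).round(4),tr(pl,-.038,.018).round(4))
pr=(.622,.234,np.radians(100.3));print("posts exp",[tr(pr,*q).round(4).tolist() for q in((-.073,.018),(-.073,-.018),(.003,-.018))])
E
```

```text
[[0.616  0.1589]
 [0.6511 0.1657]] [[0.6176 0.1554]
 [0.6494 0.1647]] [0.6284 0.2436] [[0.6172 0.1563]
 [0.6522 0.1645]
 [0.639  0.2387]]
shift tip-hole [-0.0001 -0.0023]
0.03580954363331158 11.01050541466821
0.03315578871936156 16.33478094354469
0.036010095961730625 13.10961086309045
plate holes exp [0.6533 0.1643] [0.6179 0.1579]
posts exp [[0.6173, 0.159], [0.6528, 0.1654], [0.6392, 0.2402]]
```

View pics/d_top.png

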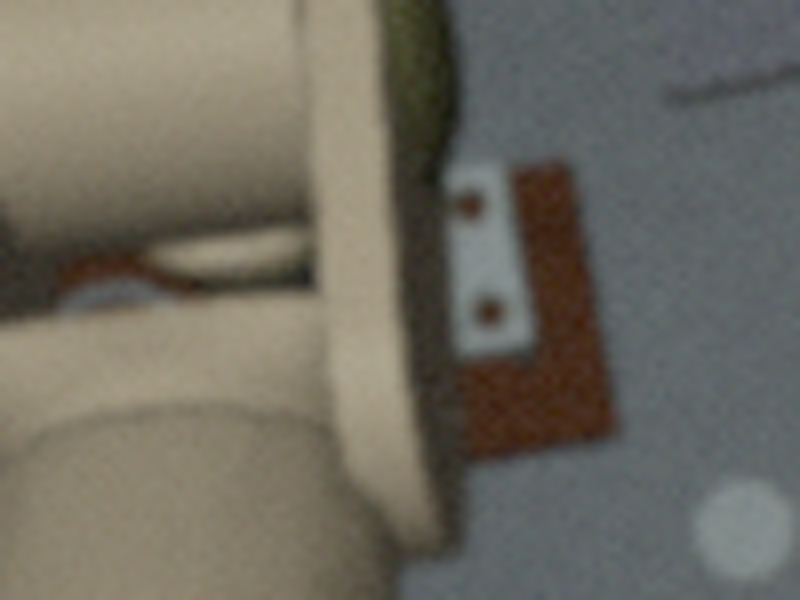

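Request:
move_arm(plan=[[0, 0, 0, -0.2, 0, 0.5, 0.2], [0, 0, 0, -0.2, 0, 1.5, 0.2], [0, 0, 0, -0.2, 0, 2.4, 0.2], [0, 0, 0, -0.2, 0, 3, 0.2], [0, 0, 0, -0.2, 0, 3.4, 0.2]])

```text
time_s: 15.3
position: [0.6287, 0.1977, 0.0442]
tool_rot: [[-0.179, 0.984, -0.001], [0.984, 0.179, -0.0], [0.0, -0.001, -1.0]]
ft_force: [0.2, 0.5, -1.8]
grip_width: 0.0585
gripper_force: 54.2
```

No contact force: the posts are in the holes. Continue.

Request:
move_arm(plan=[[0, 0, 0, 0, 0, 0.5, 0.2], [0, 0, 0, 0, 0, 1, 0.2], [0, 0, 0, 0, 0, 1.5, 0.2], [0, 0, 0, 0, 0, 2, 0.2], [0, 0, 0, 0, 0, 2.5, 0.2]])

```text
time_s: 15.8
position: [0.629, 0.1977, 0.0199]
tool_rot: [[-0.179, 0.984, 0.0], [0.984, 0.179, 0.0], [0.0, 0.0, -1.0]]
ft_force: [0.1, -0.4, -1.7]
grip_width: 0.0584
gripper_force: 54.2
```

Request:
move_arm(plan=[[0, 0, 0, 0, 0, 0.2, 0.2], [0, 0, 0, 0, 0, 0.4, 0.2], [0, 0, 0, 0, 0, 0.4, 0.2]])

```text
time_s: 16.1
position: [0.629, 0.1976, 0.0161]
tool_rot: [[-0.179, 0.984, -0.0], [0.984, 0.179, -0.0], [-0.0, -0.0, -1.0]]
ft_force: [-0.4, 0.2, -1.1]
grip_width: 0.0583
gripper_force: 54.2
```

Request:
move_arm(plan=[[0, 0, 0, 0, 0, 0.15, 0.2], [0, 0, 0, 0, 0, 0.15, 0.65], [0, 0, 0, 0, 0, 0.15, 0.65], [0, 0, 0, 0, 0, 0.15, 0.65], [0, 0, 0, 0, 0, 0.15, 0.65]])

```text
time_s: 16.6
position: [0.6291, 0.1977, 0.015]
tool_rot: [[-0.178, 0.984, 0.0], [0.984, 0.178, 0.0], [-0.0, 0.0, -1.0]]
ft_force: [-0.3, -0.9, 0.1]
grip_width: 0.0706
gripper_force: 0.0
```

Request:
move_arm(plan=[[0, 0, 0, 0, 0, -2, 0.65], [0, 0, 0, 0, 0, -5, 0.65], [0, 0, 0, 0, 0, -9, 0.65], [0, 0, 0, 0, 0, -9, 0.1]])

```text
time_s: 17.0
position: [0.6314, 0.1981, 0.1107]
tool_rot: [[-0.179, 0.984, 0.01], [0.984, 0.179, 0.001], [-0.001, 0.01, -1.0]]
ft_force: [0.3, 0.2, 1.1]
grip_width: 0.0572
gripper_force: 0.0
```

```bash
python3 w.py .629,.1976,.105,100.3 .566,.045,.105,142 .50,-.1,.105,174.9 .4756,-.163,.06,174.9
```

```text
[5.66e-01 4.50e-02 1.05e-01 1.42e+02] az -41.7 t [-13.89  -8.93  -0.  ] len 16.5
[ 5.000e-01 -1.000e-01  1.050e-01  1.749e+02] az -32.9 t [ -3.73 -15.49  -0.  ] len 15.9
[ 4.756e-01 -1.630e-01  6.000e-02  1.749e+02] az -0.0 t [ 1.87 -6.49  4.5 ] len 8.1
```

Request:
move_arm(plan=[[0, 0, -8.3, -2.8, -1.8, 0, 0.1], [0, 0, -16.6, -5.6, -3.6, 0, 0.1], [0, 0, -25, -8.4, -5.4, 0, 0.1], [0, 0, -33.4, -11.1, -7.1, 0, 0.1], [0, 0, -41.7, -13.9, -8.9, 0, 0.1]])

```text
time_s: 17.5
position: [0.5655, 0.044, 0.1046]
tool_rot: [[-0.792, 0.611, -0.0], [0.611, 0.792, -0.0], [0.0, -0.0, -1.0]]
ft_force: [0.2, -0.6, 0.7]
grip_width: 0.0472
gripper_force: 0.0
```

Request:
move_arm(plan=[[0, 0, -8.3, -0.9, -3.8, 0, 0.1], [0, 0, -16.6, -1.8, -7.6, 0, 0.1], [0, 0, -25, -2.8, -11.5, 0, 0.1], [0, 0, -32.9, -3.7, -15.5, 0, 0.1], [0, 0, -32.9, -3.7, -15.5, 0, 0.1]])

```text
time_s: 18.0
position: [0.4985, -0.1032, 0.1047]
tool_rot: [[-0.996, 0.089, -0.001], [0.089, 0.996, -0.001], [0.001, -0.001, -1.0]]
ft_force: [1.0, 0.2, -0.5]
grip_width: 0.0467
gripper_force: 0.0
```

Request:
move_arm(plan=[[0, 0, 0, 0.9, -3.2, 2, 0.1], [0, 0, 0, 1.85, -6.5, 4.5, 0.1], [0, 0, 0, 1.85, -6.5, 4.5, 0.1], [0, 0, 0, 1.85, -6.5, 4.5, 0.1]])

```text
time_s: 18.4
position: [0.4757, -0.1628, 0.0595]
tool_rot: [[-0.996, 0.091, -0.001], [0.091, 0.996, 0.001], [0.001, 0.001, -1.0]]
ft_force: [-0.5, 0.4, 0.4]
grip_width: 0.0467
gripper_force: 0.0
```

```bash
python3 - <<'E'
from fit import *
s=env.observe();print(s["position"].round(4),s["tool_rot"].round(3)[:,0])
ims=[]
for n in("top","scene"):
    p=env.get_image(n);im=p["color"][...,::-1]
    for c,h in((proj(p,[.622,.22,.03]),42),(proj(p,[.4756,-.163,.02]),40)):
        c=c.round().astype(int);ims.append(cv2.resize(im[max(0,c[1]-h):c[1]+h,c[0]-h:c[0]+h],(290,290),interpolation=cv2.INTER_CUBIC))
cv2.imwrite("pics/c2.png",np.vstack([np.hstack(ims[:2]),np.hstack(ims[2:])]))
E
```

```text
[ 0.4757 -0.1628  0.0595] [-0.996  0.091  0.001]
```

View pics/c2.png

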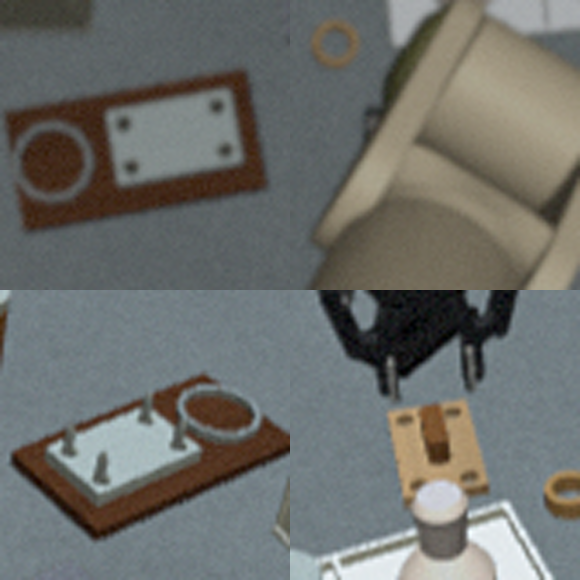

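Request:
move_arm(plan=[[0, 0, 0, 0, 0, 2, 0.1], [0, 0, 0, 0, 0, 4, 0.1], [0, 0, 0, 0, 0, 4.5, 0.1], [0, 0, 0, 0, 0, 4.5, 0.1], [0, 0, 0, 0, 0, 4.5, -1]])

```text
time_s: 19.0
position: [0.4763, -0.1628, 0.0157]
tool_rot: [[-0.996, 0.089, 0.001], [0.089, 0.996, -0.001], [-0.001, -0.001, -1.0]]
ft_force: [0.2, 0.5, -0.9]
grip_width: 0.0337
gripper_force: 0.0
```

Request:
move_arm(plan=[[0, 0, 0, 0, 0, 0, -1], [0, 0, 0, 0, 0, 0, -1], [0, 0, 0, 0, 0, 0, -1], [0, 0, 0, 0, 0, 0, -1]])

```text
time_s: 19.4
position: [0.4763, -0.1632, 0.0159]
tool_rot: [[-0.996, 0.089, 0.002], [0.089, 0.996, -0.001], [-0.002, -0.001, -1.0]]
ft_force: [-0.4, 0.8, 5.2]
grip_width: 0.0148
gripper_force: 49.6
```

```bash
python3 w.py .4757,-.1628,.095,174.9 .50,-.1,.095,174.9 .566,.045,.095,142 .6288,.1977,.095,100.3
```

```text
[ 5.000e-01 -1.000e-01  9.500e-02  1.749e+02] az -0.0 t [-1.86  6.47 -0.  ] len 6.7
[5.66e-01 4.50e-02 9.50e-02 1.42e+02] az 32.9 t [-5.28 15.03 -0.  ] len 15.9
[6.288e-01 1.977e-01 9.500e-02 1.003e+02] az 41.7 t [ 4.45 15.9  -0.  ] len 16.5
```

Request:
move_arm(plan=[[0, 0, 0, 0, 0, -2, -1], [0, 0, 0, 0, 0, -5, -1], [0, 0, 0, 0, 0, -8, -1], [0, 0, 0, -0.9, 3.2, -8, -1], [0, 0, 0, -1.85, 6.5, -8, -1]])

```text
time_s: 19.9
position: [0.5004, -0.0999, 0.0962]
tool_rot: [[-0.996, 0.091, 0.002], [0.091, 0.996, -0.001], [-0.002, -0.001, -1.0]]
ft_force: [-0.3, 0.2, -1.9]
grip_width: 0.0148
gripper_force: 49.0
```

Request:
move_arm(plan=[[0, 0, 6.5, -1.1, 3, 0, -1], [0, 0, 13, -2.2, 6, 0, -1], [0, 0, 19.5, -3.2, 9, 0, -1], [0, 0, 26.2, -4.2, 12, 0, -1], [0, 0, 32.9, -5.3, 15, 0, -1]])

```text
time_s: 20.4
position: [0.5664, 0.0461, 0.0952]
tool_rot: [[-0.785, 0.62, 0.0], [0.62, 0.785, -0.0], [-0.0, 0.0, -1.0]]
ft_force: [0.2, -1.0, -0.9]
grip_width: 0.0149
gripper_force: 48.9
```

Request:
move_arm(plan=[[0, 0, 8.3, 0.9, 3.2, 0, -1], [0, 0, 16.6, 1.8, 6.4, 0, -1], [0, 0, 25, 2.7, 9.6, 0, -1], [0, 0, 33.4, 3.6, 12.8, 0, -1], [0, 0, 41.7, 4.45, 15.9, 0, -1]])

```text
time_s: 20.9
position: [0.6292, 0.1989, 0.0951]
tool_rot: [[-0.173, 0.985, 0.0], [0.985, 0.173, -0.0], [-0.0, 0.0, -1.0]]
ft_force: [0.9, -0.9, -1.4]
grip_width: 0.0147
gripper_force: 48.9
```

Request:
move_arm(plan=[[0, 0, 0, 0, 0, 0, -1], [0, 0, 0, 0, 0, 0, -1], [0, 0, 0, 0, 0, 0, -1]])

```text
time_s: 21.2
position: [0.6287, 0.1967, 0.0949]
tool_rot: [[-0.179, 0.984, -0.0], [0.984, 0.179, -0.0], [-0.0, -0.0, -1.0]]
ft_force: [0.1, -0.0, -0.6]
grip_width: 0.015
gripper_force: 49.1
```

```bash
python3 - <<'E'
from fit import *
import pickle
s=env.observe();print(s["position"].round(4),s["tool_rot"].round(3)[:,0])
p=env.get_image("scene");c=proj(p,[.622,.2,.05]).round().astype(int)
o=(c[0]-48,c[1]-40);print(o);save(p,"e.png",(o[0],o[1],o[0]+100,o[1]+75),8)
pickle.dump(p,open("e.pkl","wb"))
E
```

```text
[0.6287 0.1967 0.0949] [-0.179  0.984 -0.   ]
(np.int64(304), np.int64(165))
```

View pics/e.png

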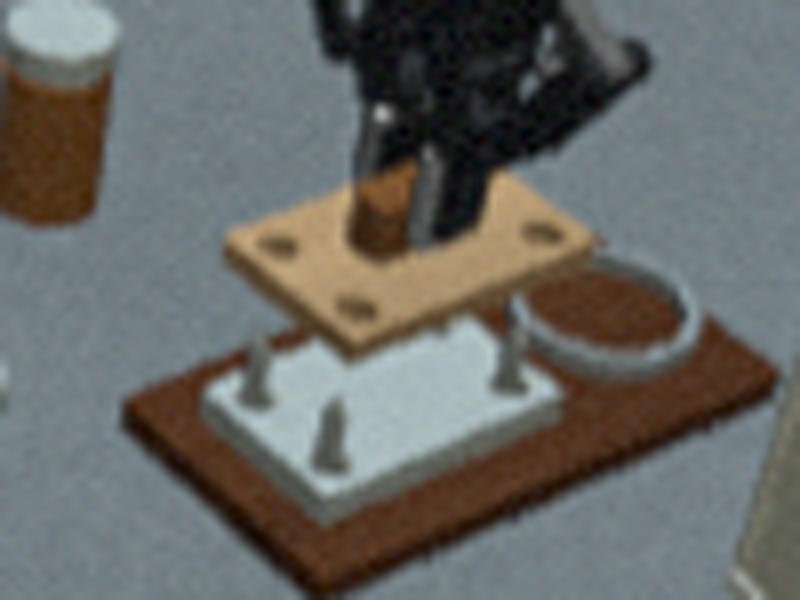

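```bash
python3 - <<'E'
from fit import *
import pickle;p=pickle.load(open("e.pkl","rb"))
cv=lambda u:(304+u[0]/8-.5,165+u[1]/8-.5)
H=np.array([at(p,cv(u),.089)[:2] for u in((278,245),(357,307),(543,233))])
T=np.array([at(p,cv(u),.052)[:2] for u in((260,342),(338,397))])
Z=np.array([at(p,cv(u),.027)[:2] for u in((257,402),(330,463),(510,384))])
print(H.round(4),T.round(4),Z.round(4),"T-H",(T-H[:2]).mean(0).round(4),"base-H",(Z-H).mean(0).round(4))
for a in(H,Z): d=a[2]-a[1];print(np.hypot(*d).round(4),np.degrees(np.arctan2(d[1],d[0])).round(1))
E
```

```text
[[0.6159 0.1572]
 [0.651  0.1641]
 [0.6381 0.2385]] [[0.6176 0.1554]
 [0.6494 0.1647]] [[0.6183 0.1576]
 [0.652  0.1645]
 [0.6378 0.2396]] T-H [ 0.0001 -0.0006] base-H [0.001  0.0006]
0.0754 99.8
0.0764 100.6
```

Request:
move_arm(plan=[[0, 0, 0, 0, 0.05, 0.8, -1], [0, 0, 0, 0, 0.05, 1.7, -1], [0, 0, 0, 0, 0.05, 2.5, -1], [0, 0, 0, 0, 0.05, 3, -1], [0, 0, 0, 0, 0.05, 3.5, -1]])

```text
time_s: 21.75
position: [0.6294, 0.1974, 0.0591]
tool_rot: [[-0.178, 0.984, -0.001], [0.984, 0.178, -0.0], [-0.0, -0.001, -1.0]]
ft_force: [0.3, -0.7, -0.4]
grip_width: 0.015
gripper_force: 49.1
```

Request:
move_arm(plan=[[0, 0, 0, 0, 0, 0.4, -1], [0, 0, 0, 0, 0, 0.8, -1], [0, 0, 0, 0, 0, 1.2, -1], [0, 0, 0, 0, 0, 1.5, -1], [0, 0, 0, 0, 0, 1.5, -1]])

```text
time_s: 22.25
position: [0.6293, 0.1975, 0.0444]
tool_rot: [[-0.179, 0.984, -0.001], [0.984, 0.179, -0.0], [0.0, -0.001, -1.0]]
ft_force: [-0.7, 0.5, -0.7]
grip_width: 0.0148
gripper_force: 49.1
```

Request:
move_arm(plan=[[0, 0, 0, 0, 0, 0.15, -1], [0, 0, 0, 0, 0, 0.15, -0.05], [0, 0, 0, 0, 0, 0.15, -0.05], [0, 0, 0, 0, 0, 0.15, -0.05], [0, 0, 0, 0, 0, 0.15, -0.05]])

```text
time_s: 22.75
position: [0.6295, 0.1976, 0.0435]
tool_rot: [[-0.179, 0.984, 0.0], [0.984, 0.179, 0.0], [-0.0, 0.0, -1.0]]
ft_force: [-0.1, 0.1, 0.4]
grip_width: 0.0406
gripper_force: 0.0
```

Request:
move_arm(plan=[[0, 0, 0, 0, 0, -2, -0.05], [0, 0, 0, 0, 0, -5, -0.05], [0, 0, 0, 0, 0, -9, 0.6], [0, 0, 0, 0, 0, -9, 0.6]])

```text
time_s: 23.15
position: [0.6317, 0.1979, 0.1393]
tool_rot: [[-0.179, 0.984, 0.01], [0.984, 0.179, 0.001], [-0.001, 0.01, -1.0]]
ft_force: [-0.1, -0.4, 0.9]
grip_width: 0.0675
gripper_force: 0.0
```

Request:
move_arm(plan=[[0, 0, 0, -0.2, -4, 0, 0.6], [0, 0, 0, -0.4, -8, 0, 0.6], [0, 0, 0, -0.6, -12, 0, 0.6], [0, 0, 0, -0.75, -16.7, 0, 0.6], [0, 0, 0, -0.75, -16.7, 0, 0.6]])

```text
time_s: 23.65
position: [0.4599, 0.1598, 0.1323]
tool_rot: [[-0.179, 0.984, -0.007], [0.984, 0.179, -0.001], [0.001, -0.007, -1.0]]
ft_force: [-0.7, 0.1, -0.0]
grip_width: 0.0683
gripper_force: 0.0
```

Request:
move_arm(plan=[[0, 0, 0, 0, 0, 0, 0.6], [0, 0, 0, 0, 0, 0, 0.6]])

```text
time_s: 23.85
position: [0.4679, 0.1605, 0.1336]
tool_rot: [[-0.178, 0.984, 0.002], [0.984, 0.178, 0.0], [-0.0, 0.002, -1.0]]
ft_force: [0.0, -0.5, 0.4]
grip_width: 0.0685
gripper_force: 0.0
```

```bash
python3 - <<'E'
from fit import *
p=env.get_image("scene")
m=outl("jar_tall_c",p,proj(p,[.467,.16,.038]))
print(None if m is None else fit("jar_tall_c",[(p,m)],(.4665,.1603,0),False))
print(env.observe()["position"])
c=proj(p,[.59,.2,.05]).round().astype(int);save(p,"g.png",(c[0]-60,c[1]-45,c[0]+60,c[1]+45),6)
E
```

```text
(array([0.4655992 , 0.15949954, 0.05619738]), np.float64(0.05793766304850578))
[0.46776047 0.16044803 0.1333017 ]
```

View pics/g.png

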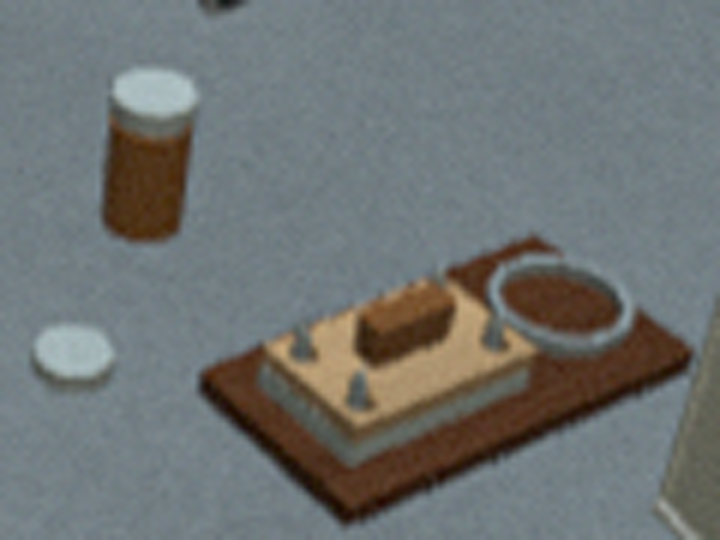

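Request:
move_arm(plan=[[0, 0, 0, 0, -0.1, 3.5, 0.6], [0, 0, 0, 0, -0.1, 7, 0.6], [0, 0, 0, 0, -0.1, 10, 0.6], [0, 0, 0, 0, -0.1, 10, 0.6], [0, 0, 0, 0, -0.1, 10, -0.4]], squeeze=40)

```text
time_s: 24.45
position: [0.4663, 0.1603, 0.0336]
tool_rot: [[-0.179, 0.984, 0.0], [0.984, 0.179, -0.0], [-0.0, 0.0, -1.0]]
ft_force: [0.3, 0.2, 0.9]
grip_width: 0.0555
gripper_force: 0.0
```

Request:
move_arm(plan=[[0, 0, 0, 0, 0, 0, -0.4], [0, 0, 0, 0, 0, 0, -0.4], [0, 0, 0, 0, 0, 0, -0.4], [0, 0, 0, 0, 0, 0, -0.4]])

```text
time_s: 24.85
position: [0.4666, 0.1603, 0.0348]
tool_rot: [[-0.179, 0.984, 0.004], [0.984, 0.179, 0.0], [-0.0, 0.004, -1.0]]
ft_force: [0.2, -0.2, 6.7]
grip_width: 0.0393
gripper_force: 40.7
```

```bash
python3 w.py .4666,.1603,.133,100.3 .54,.235,.133,100.3 .6104,.297,.12,100.3
```

```text
[  0.54    0.235   0.133 100.3  ] az -0.0 t [ 6.04  8.56 -0.  ] len 10.5
[  0.6104   0.297    0.12   100.3   ] az -0.0 t [4.84 8.04 1.3 ] len 9.5
```

Request:
move_arm(plan=[[0, 0, 0, 0, 0, -2, -0.4], [0, 0, 0, 0, 0, -5, -0.4], [0, 0, 0, 0, 0, -8, -0.4], [0, 0, 0, 2, 2.9, -8, -0.4], [0, 0, 0, 4, 5.8, -8, -0.4]])

```text
time_s: 25.35
position: [0.5163, 0.2104, 0.1154]
tool_rot: [[-0.177, 0.984, 0.003], [0.984, 0.177, 0.0], [-0.0, 0.003, -1.0]]
ft_force: [0.7, -0.6, -2.2]
grip_width: 0.039
gripper_force: 40.7
```

Request:
move_arm(plan=[[0, 0, 0, 2.3, 3.5, 0, -0.4], [0, 0, 0, 4.6, 7.2, 0, -0.4], [0, 0, 0, 6.9, 10.8, 0, -0.4], [0, 0, 0, 6.9, 10.8, 0, -0.4], [0, 0, 0, 6.9, 10.8, 0, -0.4]])

```text
time_s: 25.85
position: [0.6091, 0.2973, 0.1129]
tool_rot: [[-0.179, 0.984, -0.001], [0.984, 0.179, -0.0], [-0.0, -0.001, -1.0]]
ft_force: [0.0, -0.8, -0.3]
grip_width: 0.0388
gripper_force: 41.0
```

Request:
move_arm(plan=[[0, 0, 0, 0, 0, 0, -0.4], [0, 0, 0, 0, 0, 0, -0.4]])

```text
time_s: 26.05
position: [0.6088, 0.2963, 0.1139]
tool_rot: [[-0.178, 0.984, -0.0], [0.984, 0.178, -0.0], [-0.0, -0.0, -1.0]]
ft_force: [-0.7, -0.5, -1.2]
grip_width: 0.0392
gripper_force: 41.0
```

```bash
python3 - <<'E'
from fit import *
p=env.get_image("scene");x=env.observe()["position"];print(x)
z=x[2]-.0348
m=outl("jar_tall_c",p,proj(p,[x[0],x[1],z+.038]))
print(None if m is None else fit("jar_tall_c",[(p,m)],(x[0],x[1],0),False,z))
c=proj(p,[.61,.26,.05]).round().astype(int);save(p,"k.png",(c[0]-60,c[1]-45,c[0]+60,c[1]+45),6);print(c)
E
```

```text
[0.6089646  0.29640547 0.11390509]
(array([0.60860531, 0.29350337, 0.13953088]), np.float64(0.2506824731826782))
[370 198]
```

View pics/k.png

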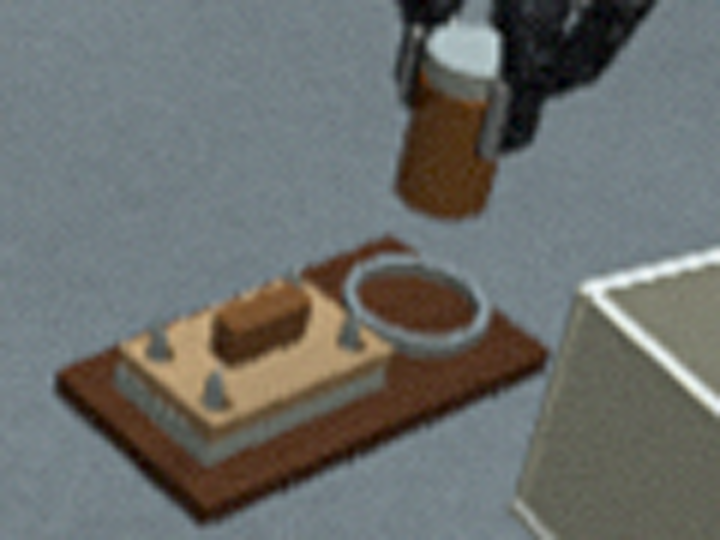

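```bash
python3 - <<'E'
from fit import *
p=env.get_image("scene");cv=lambda u:(310+u[0]/6-.5,153+u[1]/6-.5)
print(at(p,cv((417,303)),.022).round(4),at(p,cv((446,192)),.079).round(4))
E
```

```text
[0.6095 0.2963 0.022 ] [0.6044 0.3014 0.079 ]
```

Request:
move_arm(plan=[[0, 0, 0, 0, 0.05, 2, -0.4], [0, 0, 0, 0, 0.05, 4, -0.4], [0, 0, 0, 0, 0.05, 5, -0.4], [0, 0, 0, 0, 0.05, 5.6, -0.4], [0, 0, 0, 0, 0.05, 6.1, -0.4]])

```text
time_s: 26.7
position: [0.6101, 0.2971, 0.0525]
tool_rot: [[-0.178, 0.984, 0.001], [0.984, 0.178, 0.0], [0.0, 0.001, -1.0]]
ft_force: [0.2, 0.8, -1.2]
grip_width: 0.039
gripper_force: 41.0
```

Request:
move_arm(plan=[[0, 0, 0, 0, 0, 0.15, -0.4], [0, 0, 0, 0, 0, 0.3, -0.4], [0, 0, 0, 0, 0, 0.3, -0.4]])

```text
time_s: 27.0
position: [0.6101, 0.2972, 0.0499]
tool_rot: [[-0.179, 0.984, 0.001], [0.984, 0.179, 0.0], [0.0, 0.001, -1.0]]
ft_force: [0.1, 0.7, 0.2]
grip_width: 0.0389
gripper_force: 41.1
```

Request:
move_arm(plan=[[0, 0, 0, 0, 0, 0, 0.3], [0, 0, 0, 0, 0, 0, 0.3], [0, 0, 0, 0, 0, 0, 0.3], [0, 0, 0, 0, 0, -2, 0.3], [0, 0, 0, 0, 0, -5, 0.3]])

```text
time_s: 27.5
position: [0.609, 0.2969, 0.0982]
tool_rot: [[-0.178, 0.984, -0.004], [0.984, 0.178, -0.001], [-0.0, -0.004, -1.0]]
ft_force: [0.1, -0.9, 0.0]
grip_width: 0.0554
gripper_force: 0.0
```

Request:
move_arm(plan=[[0, 0, 0, 0, 0, -4, 0.3], [0, 0, 0, 0, 0, -8, 0.3], [0, 0, 0, 0, -4.5, -9, 0.3], [0, 0, 0, 0, -9, -10, 0.3], [0, 0, 0, 0, -13, -10, 0.3]])

```text
time_s: 28.0
position: [0.4805, 0.2737, 0.2008]
tool_rot: [[-0.179, 0.984, 0.003], [0.984, 0.179, 0.001], [0.0, 0.003, -1.0]]
ft_force: [-0.1, 0.7, -0.4]
grip_width: 0.0554
gripper_force: 0.0
```

Request:
move_arm(plan=[[0, 0, 0, 0, -4.5, 0, 0.3], [0, 0, 0, 0, -9, 0, 0.3], [0, 0, 0, 0, -9, 0, 0.3], [0, 0, 0, 0, -9, 0, 0.3]])

```text
time_s: 28.4
position: [0.3931, 0.258, 0.2]
tool_rot: [[-0.179, 0.984, 0.002], [0.984, 0.179, 0.0], [0.0, 0.002, -1.0]]
ft_force: [0.7, -0.3, 0.1]
grip_width: 0.0555
gripper_force: 0.0
```

```bash
python3 - <<'E'
from fit import *
ims=[]
for n in("top","scene"):
    p=env.get_image(n);im=p["color"][...,::-1]
    for c,h in((proj(p,[.615,.24,.04]),42),(proj(p,[.61,-.23,.03]),46)):
        c=c.round().astype(int);ims.append(cv2.resize(im[max(0,c[1]-h):c[1]+h,c[0]-h:c[0]+h],(290,290),interpolation=cv2.INTER_CUBIC))
cv2.imwrite("pics/z.png",np.vstack([np.hstack(ims[:2]),np.hstack(ims[2:])]))
print([(r["conf"],at(p,r["pixel"],.02).round(3)) for r in env.tip_of("bowl_c",p)])
E
```

```text
[(0.94, array([0.48, 0.  , 0.02]))]
```

View pics/z.png

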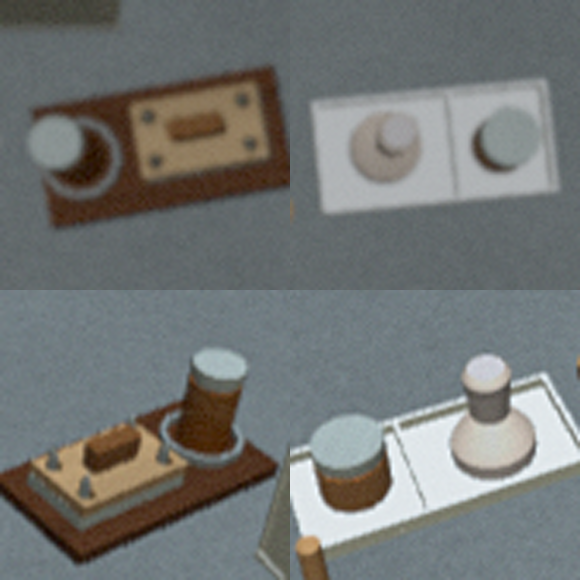

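```bash
python3 - <<'E'
from fit import *
V=[]
for n in("top","scene"):
    p=env.get_image(n);m=outl("jar_tall_c",p,proj(p,[.61,.297,.06]))
    h=42;c=proj(p,[.615,.24,.04]).round().astype(int)
    q=lambda X:((proj(p,X)+.5-c+h)*290/84).round()
    print(n,"lid",q([.61,.297,.091]),"ringtop",q([.6095,.2963,.023]),"base",q([.61,.297,.015]))
    if m is not None: V.append((p,m));print(fit("jar_tall_c",[(p,m)],(.61,.297,0),False,.015))
E
```

```text
top lid [ 57. 142.] ringtop [ 82. 159.] base [ 84. 160.]
(array([ 0.6119568 ,  0.29787922, -0.03340713]), np.float64(0.1728624552488327))
scene lid [221.  75.] ringtop [202. 146.] base [201. 154.]
(array([ 0.60563516,  0.29882926, -0.02284153]), np.float64(0.1587737500667572))
```

```bash
python3 -c "
from rig import env
print(env.close_job())"
```

```text
the job is handed in; nothing more can be done
None
```

Both kits are made up in the order asked, the bowl was left untouched, and the job was handed in at about 29 s of robot time; the hand-in call returned no verdict.

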